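# Hold the tablet mill at pulse

### The arm

A 7-joint arm with a two-finger parallel gripper is mounted at the origin on the work surface. World frame = base frame: x ahead of the robot, y to its left, z up, the work surface at z = 0. Lengths are in m, angles in rad, forces in N, time in s.
With the tool pointing down it reaches from about 0.425 to 0.825 m from the base axis. Payload 3.6 kg.
Tool frame: the origin (TCP) lies midway between the tips of the shut fingers; the grasp point (between the pads) lies 19 mm behind it; z points along the fingers, y is the line along which they close (so a half turn about z gives the same grasp; the last joint's range is limited). The gripper opens to 85 mm and grips with 20 to 120 N. Pads are 22 mm wide; open, the fingers measure 114 mm over their backs; the gripper's body (76 mm by 85 mm) begins 54 mm behind the grasp point. The pads swing forward as they close: fully open they stand 13 mm farther back than shut.
Start: joints at [1.296, 0.615, -0.013, 1.423, 0.008, 1.103, -0.04], TCP at [0.16, -0.63, 0.21] pointing down, gripper open.
Joint ranges: [-3.12, 3.12], [-0.3, 2.06], [-1.34, 1.32], [0.26, 2.42], [-1.36, 4.5], [0.01, 1.98], [-2.84, 2.84]. Speed limits (rad/s): [2.79, 2.79, 3.14, 3.14, 3.14, 3.14, 3.14].

### API

Orientations are given as [roll, pitch, yaw] about the fixed x, y, z axes, in that order (R = Rz(yaw) Ry(pitch) Rx(roll)).
In Python, from station import manip, snapshot, calibration gives the robot as it stands.
- The arm moves only by the tool step_arm, never from a script. Its argument "deltas" is a list of rows, each a list of 5 numbers: the opening, from 0 (shut) to 1 (fully open), then the shift along the tool's x, y, z in mm, then the turn about the tool's z in rad. In form: [[fingers, x, y, z, yaw], ...]. A call has 1 to 12 rows; each row is the pose to reach, as a shift and turn from the pose commanded when the call began, along the tool's axes at that moment; what a row does not reach only later rows make up. A row lasts 1/10 s, in which the tool goes at most 50 mm and 8.59 degrees, less where a joint would pass 70% of its speed; a pose out of reach is approached as far as the arm can. A call with a gripper value outside its range is refused whole. The fingers move at their own pace and stop on an object; the grip force is fixed at half the most. Time passes only in rows, so rows that repeat a pose let the fingers close. It gives the time, the measured TCP pose, the force, the opening and the grip force at its end, in the units of the state.
- manip.observe(): the state, without advancing time (a new reading comes with each control period).
- snapshot(name): name is "scene" or "top" or "wrist"; returns the picture (480x640x3 uint8, red, green, blue); there is no depth.
- calibration(name): a dict with "fx", "fy", "cx", "cy" (pixels), "rvec" (rotation vector, rad) and "tvec" (3), from world to camera coordinates, as OpenCV has them; the wrist camera has in their place "T_tool_cam" (4x4, takes a point from camera to tool coordinates, whose origin is the TCP and whose axes are the flange's). Camera axes: x right, y down, z forward; pixel columns grow to the right and rows downward; lengths in m; the calibration is good to about 2 mm. A picture is of the moment at which its call begins: read the wrist's pose just before it. calibration takes no time and is no camera call.
- manip.hand_in(): hands the job in; it is judged then, once.
The state is a dict: "time": time; "q": joint angles; "qvel": joint speeds; "joint_efforts": joint torques, N m; "eef_pos": TCP position; "tool_rot": TCP orientation; "ft_force": force on the tool from outside, world axes, zero at the start; "moment": the same for the moment, N m; "gripper_width": opening from 0.0 (shut) to 1.0 (fully open); "grasp_force": force on a finger pad.
Only numpy, scipy, OpenCV 4.12 (cv2) and the standard library are available. Lean on these libraries where they do the work, as an engineer would, in place of code of your own. Each camera call takes 0.05 s, during which the arm holds its last target. There are 200 camera calls.

### The job

One of the two tablet mills on the clinic bench has the oblong tablet in its cup, the other has a small vial parked in it. Put the bayonet lid into the mill with the tablet, lugs down through the notches until its disc rests on the rim, and twist it clockwise (seen from above) against its spring to the half-way mark, 40 degrees, without ever reaching the lock click. Finish while still gripping the lid and holding it there, and leave the other mill and everything else on the bench alone.

Things in the scene. Friction and masses are not known exactly. Their poses are not given: they have to be found in the camera images.
- lid: white plastic bayonet lid lying on the bench, grip bar up, 130 g. Origin: centre of its underside, z up, x along the bar. A plug 62 mm across (z 0 to 15 mm) under a disc 94 mm across (z 15 to 21 mm). A half turn about z makes no difference. Seated in a mill its disc rests on the rim, origin 90 mm above the bench; once turned it has 2 mm of play upwards.
- lid_bar (a point): middle of the top of the lid's grip bar, 55 mm above the lid's underside. The bar is upright, 60 mm long (lid's x axis), 16 mm thick (lid's y axis), 34 mm high above the disc. Small black marks on the disc run on from its two ends.
- lid_lug (a point): outer end of one of the lid's two lugs, under the disc straight below the two ends of the bar (lid's +x and -x). The lugs are 10 mm wide and 6 mm high (2 to 8 mm above the lid's underside) and stick out of the plug to 77 mm across.
- bolus: the tablet: off-white oblong bolus with round ends, 36 mm long, 16 mm thick, lying in one of the two mill cups. Origin: under its middle as placed; x along it.
- vial: small amber glass vial with aluminium cap, 20 mm across, 23 mm tall, standing in the other mill's cup. Origin: centre of its base.
- mill_left: tablet mill on the robot's left, fixed to the bench; the two mills are identical. Origin on its upright axis at bench level. White round base 108 mm across, steel cup 96 mm across on top, rim 105 mm and cup floor 62 mm above the bench. A lid in it can turn only clockwise seen from above, 40 degrees to half way, 80 to the lock.
- left_mouth (a point): centre of the left mill's mouth at rim height: a 67 mm bore in a 5 mm thick flange, under which the lid's lugs turn. Small black ridges outside the rim, the same on both sides: the longest at each notch, one 40 degrees clockwise from it (half way), one at 80 degrees (lock).
- left_notch (a point): outer end of one of the left mill's two entry notches in the flange, at rim height, on the mill's +x axis; the other is opposite, on -x. Each is 14 mm wide and reaches out to 84 mm across. The lid may enter either way round.
- collar_left (a joint): spring collar in the left mill, turned by the lid's lugs; rad, clockwise from above, 0 at rest. Reads the lid's turn from the notches less about 0.07 of slack: 0.63 at half way. Spring: 0.04 N m at 0, 0.12 at half way; a lid let go springs back. Catches stiffen the turn from about 0.85 and click over past 1.05: then locked.
- mill_right: tablet mill on the robot's right, fixed to the bench; the two mills are identical. Origin on its upright axis at bench level. White round base 108 mm across, steel cup 96 mm across on top, rim 105 mm and cup floor 62 mm above the bench. A lid in it can turn only clockwise seen from above, 40 degrees to half way, 80 to the lock.
- right_mouth (a point): centre of the right mill's mouth at rim height: a 67 mm bore in a 5 mm thick flange, under which the lid's lugs turn. Small black ridges outside the rim, the same on both sides: the longest at each notch, one 40 degrees clockwise from it (half way), one at 80 degrees (lock).
- right_notch (a point): outer end of one of the right mill's two entry notches in the flange, at rim height, on the mill's +x axis; the other is opposite, on -x. Each is 14 mm wide and reaches out to 84 mm across. The lid may enter either way round.
- collar_right (a joint): spring collar in the right mill, turned by the lid's lugs; rad, clockwise from above, 0 at rest. Reads the lid's turn from the notches less about 0.07 of slack: 0.63 at half way. Spring: 0.04 N m at 0, 0.12 at half way; a lid let go springs back. Catches stiffen the turn from about 0.85 and click over past 1.05: then locked.
- pill_bottle: bystander: amber pill bottle, upright, 52 mm across, 100 mm tall. Origin: under its middle, at bench level.
- jar: bystander: glass jar with steel cap, upright, 70 mm across, 85 mm tall. Origin: under its middle, at bench level.
- bandage_roll: bystander: white bandage roll standing on end, 56 mm across, 50 mm tall. Origin: under its middle, at bench level.
- spoon: bystander: steel spoon lying flat on the bench, 150 mm long. Origin near its middle.
- spray_can: bystander: white can, upright, 56 mm across, 150 mm tall. Origin: under its middle, at bench level.
There are look-alikes about, which are no part of the job. Leave any orange or yellow look-alike of the lid alone.

How it is judged:
On the way:
1. the lid is down in the notches of the mill that holds the tablet, not yet turned (((horizontal distance between bolus and mill_left below 0.042 m and height (world z) of bolus below 0.09 m and horizontal distance between lid and mill_left below 0.005 m and z of lid in the frame of mill_left between 0.086 and 0.0945 m and angle between lid's own z axis and vertical below 0.08 rad and angle between the x axis of lid and the x axis of mill_left, either way round below 0.2 rad) or (horizontal distance between bolus and mill_right below 0.042 m and height (world z) of bolus below 0.09 m and horizontal distance between lid and mill_right below 0.005 m and z of lid in the frame of mill_right between 0.086 and 0.0945 m and angle between lid's own z axis and vertical below 0.08 rad and angle between the x axis of lid and the x axis of mill_right, either way round below 0.2 rad))), for 0.1 s.
At the end, for the whole second after the job is handed in: lid seated in the tablet's mill (axis within 5 mm, height within 4 mm, tilt under 0.08 rad), turned clockwise 40 +-10 degrees from the notches against the spring, at rest and still gripped (over 2 N); tablet and vial still in their cups, the other mill untouched (((horizontal distance between bolus and mill_left below 0.042 m and height (world z) of each of bolus, vial below 0.09 m and horizontal distance between vial and mill_right below 0.042 m and horizontal distance between lid and mill_left below 0.005 m and z of lid in the frame of mill_left between 0.086 and 0.0945 m and angle between lid's own z axis and vertical below 0.08 rad and angle between the x axis of lid and the x axis of mill_left, either way round between 0.524 and 0.873 rad and value of joint collar_left between 0.4 and 0.9 rad and value of joint collar_right below 0.05 rad and contact force between the fingers and lid above 2 N and angular speed of lid below 0.2 rad/s) or (horizontal distance between bolus and mill_right below 0.042 m and height (world z) of each of bolus, vial below 0.09 m and horizontal distance between vial and mill_left below 0.042 m and horizontal distance between lid and mill_right below 0.005 m and z of lid in the frame of mill_right between 0.086 and 0.0945 m and angle between lid's own z axis and vertical below 0.08 rad and angle between the x axis of lid and the x axis of mill_right, either way round between 0.524 and 0.873 rad and value of joint collar_right between 0.4 and 0.9 rad and value of joint collar_left below 0.05 rad and contact force between the fingers and lid above 2 N and angular speed of lid below 0.2 rad/s))); the arm keeps its last pose, push and grip.
It fails at once if the lid is turned on to the lock click (value of joint any of collar_left, collar_right above 1.05 rad).
It fails at once if the lid is put into the mill with the vial ((horizontal distance between vial and mill_left below 0.042 m and height (world z) of vial below 0.09 m and horizontal distance between lid and mill_left below 0.02 m and z of lid in the frame of mill_left below 0.1 m) or (horizontal distance between vial and mill_right below 0.042 m and height (world z) of vial below 0.09 m and horizontal distance between lid and mill_right below 0.02 m and z of lid in the frame of mill_right below 0.1 m)).
It fails at once if a bystander is moved by more than 3 cm (distance of any of pill_bottle, jar, bandage_roll, spoon, spray_can from where it was at the start of the episode above 0.03 m).
It also fails if it takes over 45 s, if anything falls off the work surface, if the arm or the gripper's body presses on something with over 40 N, if the wrist force passes 120 N, or if a joint passes its speed limit or range.

## Working session

There is one attempt and no reset: what is moved stays moved. The work goes in short steps, Python scripts to look and compute and a tool call to move; the robot and the scene stay as the last step left them, time stands still between calls to the robot, and variables do not carry over. Pictures are saved under pics/ and viewed, at most 10 in all, crops included, and the job is handed in when it is done.

Besides the shell and the picture viewer there is one more tool, called as name([rows], argument=value, ...), one row to a line, values as JSON. step_arm: Moves the arm, as the interface text tells. Its arguments: {"type":"object","properties":{"deltas":{"type":"array","items":{"type":"array","items":{"type":"number"}}}},"required":["deltas"]}

```bash
mkdir -p pics; cat > h.py <<'E'
import numpy as np, cv2
from station import manip, snapshot, calibration
from scipy.spatial.transform import Rotation as Ro
def snap(n,f):
    s=manip.observe(); im=cv2.cvtColor(snapshot(n),cv2.COLOR_RGB2BGR); cv2.imwrite('pics/'+f,im); return im,s
def cam(n,s=None):
    c=calibration(n); K=np.array([[c['fx'],0,c['cx']],[0,c['fy'],c['cy']],[0,0,1]])
    if 'rvec' in c:
        R=cv2.Rodrigues(np.array(c['rvec'],float))[0]; t=np.array(c['tvec'],float).ravel()
    else:
        T=np.eye(4); T[:3,:3]=Ro.from_euler('xyz',s['tool_rot']).as_matrix(); T[:3,3]=s['eef_pos']
        M=np.linalg.inv(T@np.array(c['T_tool_cam'])); R,t=M[:3,:3],M[:3,3]
    return K,R,t
def plane(n,uv,z,s=None):
    K,R,t=cam(n,s); uv=np.atleast_2d(np.array(uv,float))
    d=(R.T@np.linalg.inv(K)@np.c_[uv,np.ones(len(uv))].T).T; o=-R.T@t
    return o+d*((z-o[2])/d[:,2])[:,None]
def proj(n,p,s=None):
    K,R,t=cam(n,s); q=(K@(R@np.atleast_2d(p).T+t[:,None])).T; return q[:,:2]/q[:,2:]
E
python3 - <<'E'
from h import *
a,s=snap('top','top.png'); b,_=snap('scene','scene.png')
print(s)
for n in('top','scene'):
    K,R,t=cam(n); print(n,K[0,0],-R.T@t,R.round(2).tolist())
print(calibration('wrist'))
E
```

```text
{'time': 0.0, 'q': array([ 1.2955034 ,  0.61591683, -0.01262533,  1.42492569,  0.0080771 ,
        1.10340611, -0.04039127]), 'qvel': array([ 0.00162726, -0.00214476,  0.00017844, -0.00075121, -0.00084541,
       -0.00080656, -0.00145998]), 'joint_efforts': array([ 7.94841731e-05, -4.69214952e+01,  2.59262715e-01, -1.71033061e+01,
        9.99513228e-03,  9.78975993e-03, -1.81188091e-05]), 'eef_pos': array([ 0.15986541, -0.62917184,  0.20843087]), 'tool_rot': array([-3.13898616e+00,  1.29367710e-05,  2.48865370e-01]), 'ft_force': array([-0.71684281, -0.50472545,  0.8286368 ]), 'moment': array([ 0.02101466, -0.05435865, -0.01517451]), 'grasp_force': 0.0, 'gripper_width': 1.0033546375413607}
top 555.9154097293201 [0.34951825 0.08457121 1.12602103] [[-0.01, -1.0, 0.02], [-0.98, 0.01, -0.19], [0.19, -0.02, -0.98]]
scene 513.0912978344267 [1.08903397 0.0849679  1.02631551] [[0.04, 1.0, -0.01], [0.87, -0.04, -0.5], [-0.5, 0.01, -0.87]]
{'fx': 344.49236181719795, 'fy': 344.49236181719795, 'cx': 321.0472386962585, 'cy': 240.41571834186345, 'T_tool_cam': array([[-1.34723421e-04, -9.44475252e-01, -3.28582532e-01,
         8.30712823e-02],
       [ 9.99999914e-01,  1.43143095e-06, -4.14128408e-04,
         9.84462858e-04],
       [ 3.91604376e-04, -3.28582559e-01,  9.44475171e-01,
        -1.63711015e-01],
       [ 0.00000000e+00,  0.00000000e+00,  0.00000000e+00,
         1.00000000e+00]])}
```

View pics/top.png

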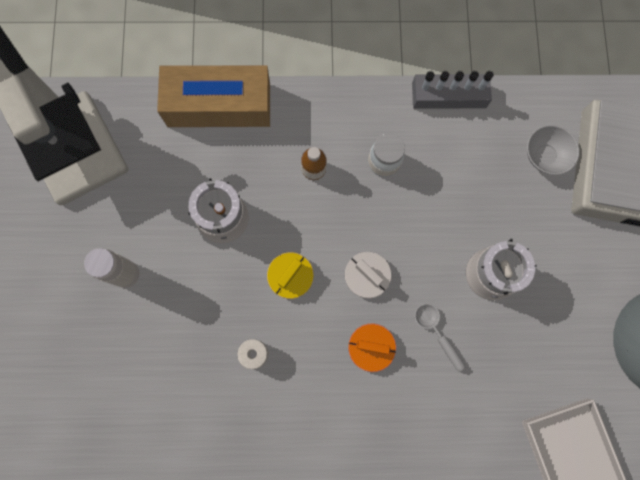

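View pics/scene.png

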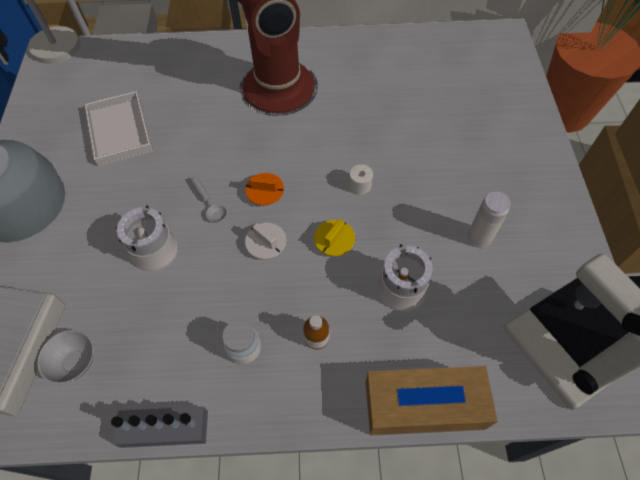

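The top view has three lids: white at (368,275), yellow at (291,276) and orange at (373,348). The white one is the target. The left mill at (215,207) seems to hold the amber vial, and the right mill at (508,268) the off-white oblong. I'll confirm that in an enlarged crop.

```bash
python3 - <<'E'
from h import *
a=cv2.imread('pics/top.png')
c=[cv2.resize(a[y-40:y+40,x-40:x+40],(400,400),interpolation=cv2.INTER_CUBIC) for x,y in((508,268),(368,275))]
d=cv2.resize(a[167:247,175:255],(400,400),interpolation=cv2.INTER_CUBIC)
o=np.hstack([d,c[0],c[1]]); cv2.imwrite('pics/crop.png',cv2.resize(o,(798,266)))
# rough: mouth, lid
print(plane('top',[508,268],.105),plane('top',[215,205],.105)); print(plane('top',[368,275],.021))
b=cv2.imread('pics/top.png'); hsv=cv2.cvtColor(a,cv2.COLOR_BGR2HSV)
m=((hsv[...,2]>175)&(hsv[...,1]<40)).astype(np.uint8); m[:245]=0;m[310:]=0;m[:,:335]=0;m[:,400:]=0
ys,xs=np.nonzero(m);print(len(xs),xs.min(),xs.max(),ys.min(),ys.max())
E
```

```text
[[ 0.50065316 -0.28424473  0.105     ]] [[0.62731823 0.26388881 0.105     ]]
[[ 0.50211734 -0.03065714  0.021     ]]
1122 345 389 253 296
```

View pics/crop.png

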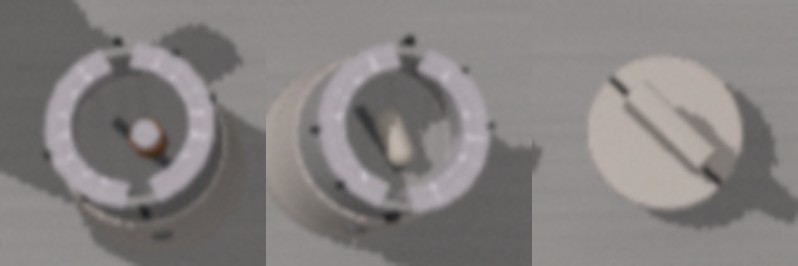

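The middle panel shows the off-white oblong tablet in the right mill, with its notches roughly up and down. The left mill holds the amber vial. The right panel is the white lid, with its bar about 45° diagonal. I'll move over the lid now.

step_arm([
  [1,34,-36,-10,-0.05],
  [1,68,-71,-20,-0.1],
  [1,102,-107,-20,-0.15],
  [1,136,-142,-20,-0.2],
  [1,170,-178,-20,-0.25],
  [1,204,-213,-20,-0.3],
  [1,238,-249,-20,-0.35],
  [1,272,-284,-20,-0.4],
  [1,306,-320,-20,-0.45],
  [1,340,-355,-20,-0.5],
  [1,374,-391,-20,-0.55],
  [1,408,-426,-20,-0.55],
])

```text
time: 1.3
eef_pos: [0.4509, -0.1148, 0.2295]
tool_rot: [-3.141, 0.0, 0.8]
ft_force: [0.8, 0.2, 0.3]
gripper_width: 0.999
grasp_force: 0.0
```

step_arm([
  [1,45,-12,0,0],
  [1,90,-23,10,0],
  [1,96,-23,20,0],
  [1,96,-23,20,0],
  [1,96,-23,20,0],
])

```text
time: 1.8
eef_pos: [0.5001, -0.0334, 0.2091]
tool_rot: [-3.141, 0.002, 0.797]
ft_force: [0.8, -0.9, 1.2]
gripper_width: 1.004
grasp_force: 0.0
```

```bash
python3 - <<'E'
from h import *
a,s=snap('wrist','w1.png'); print(s['eef_pos'],s['tool_rot'])
print(proj('wrist',[.502,-.031,.055],s))
E
```

```text
[ 0.5001059  -0.03337385  0.20913075] [-3.14082833e+00  2.32536888e-03  7.96992879e-01]
[[321.07510275 209.44715048]]
```

View pics/w1.png

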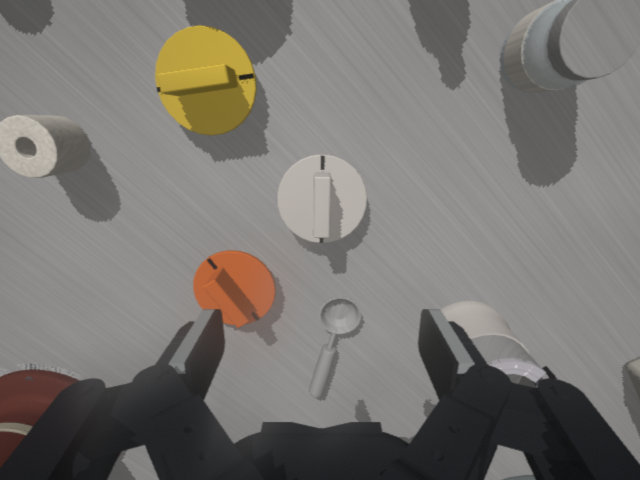

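The white lid's disc is centred near (322,198). Its marks are at (323,160) and (321,241), so the bar is aligned with the tool x axis. I'll measure it precisely.

```bash
python3 - <<'E'
from h import *
a=cv2.imread('pics/w1.png'); s=manip.observe()
g=cv2.cvtColor(a,cv2.COLOR_BGR2HSV)
m=np.zeros(g.shape[:2],np.uint8); m[145:252,268:378]=255
w=((g[...,2]>165)&(g[...,1]<45)&(m>0)).astype(np.uint8)
cs=max(cv2.findContours(w,0,1)[0],key=cv2.contourArea)
P=plane('wrist',cv2.convexHull(cs)[:,0],.021,s)[:,:2].astype(np.float32)
c,r=cv2.minEnclosingCircle(P*1000); print(c,r,cv2.fitEllipse(P*1000))
d=((g[...,2]<70)&(m>0)).astype(np.uint8)
n,_,st,ce=cv2.connectedComponentsWithStats(d)
ce=ce[1:][st[1:,4]>5]; print(ce)
Q=plane('wrist',ce,.021,s); print(Q); v=Q[0]-Q[-1]; print(np.arctan2(v[1],v[0]),Q.mean(0))
E
```

```text
(503.8180847167969, -30.308738708496094) 46.299957275390625 ((503.76007080078125, -30.242856979370117), (92.09355163574219, 92.22435760498047), 159.4006805419922)
[[322. 162.]]
[[ 0.53114602 -0.00336742  0.021     ]]
0.0 [ 0.53114602 -0.00336742  0.021     ]
```

step_arm([
  [1,5,0.5,50,0.015],
  [1,5,0.5,100,0.015],
  [1,5,0.5,140,0.015],
  [1,5,0.5,165,0.015],
  [1,5,0.5,181,0.015],
  [1,5,0.5,181,0.015],
  [0.15,5,0.5,181,0.015],
  [0,5,0.5,181,0.015],
  [0,5,0.5,181,0.015],
  [0,5,0.5,181,0.015],
  [0,5,0.5,181,0.015],
  [0,5,0.5,181,0.015],
])

```text
time: 3.05
eef_pos: [0.5054, -0.0286, 0.0295]
tool_rot: [3.141, -0.001, 0.784]
ft_force: [-0.2, 0.3, 6.2]
gripper_width: 0.157
grasp_force: 58.6
```

step_arm([
  [0,0,0,-40,0],
  [0,0,0,-85,0],
  [0,0,0,-125,0],
  [0,-25,11,-155,0.08],
  [0,-60,26,-160,0.2],
  [0,-100,44,-160,0.33],
  [0,-140,62,-160,0.46],
  [0,-180,79,-160,0.59],
  [0,-220,96,-160,0.72],
  [0,-251,110,-160,0.85],
  [0,-251,110,-160,0.875],
  [0,-251,110,-160,0.875],
])

```text
time: 4.25
eef_pos: [0.4042, -0.2838, 0.1883]
tool_rot: [-3.141, 0.001, -0.093]
ft_force: [0.4, 0.4, -1.8]
gripper_width: 0.157
grasp_force: 58.9
```

step_arm([
  [0,0,0,0,0],
  [0,0,0,0,0],
])

```text
time: 4.45
eef_pos: [0.4055, -0.282, 0.1885]
tool_rot: [-3.141, -0.0, -0.087]
ft_force: [-0.7, -0.2, -0.4]
gripper_width: 0.155
grasp_force: 58.9
```

```bash
python3 - <<'E'
from h import *
a,s=snap('wrist','w2.png'); print(s['eef_pos'],s['tool_rot'],s['gripper_width'],s['grasp_force'])
E
```

```text
[ 0.40551548 -0.28197964  0.18853862] [-3.14055169e+00 -2.81799824e-05 -8.74351714e-02] 0.15494572413244642 58.918551206588745
```

View pics/w2.png

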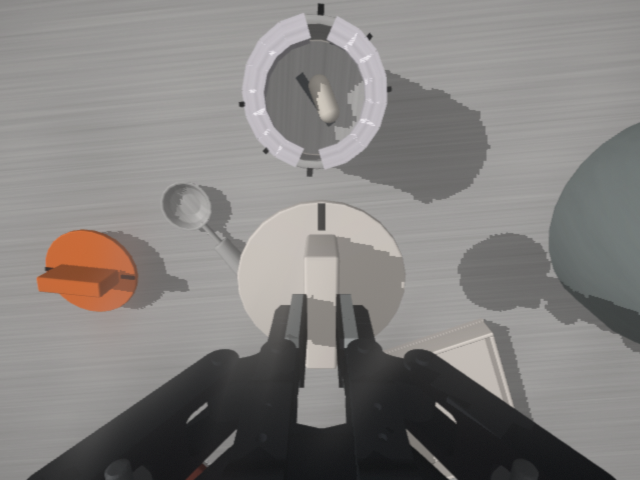

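The right mill's rim is centred near (315,91), with notches at (319,28) and (312,160) and the tablet inside. The held lid's disc is centred near (322,283), with its mark at (322,217).

```bash
cat > mill.py <<'E'
from h import *
def run(f,s,lidz=0.0085):
    a=cv2.imread(f); hsv=cv2.cvtColor(a,cv2.COLOR_BGR2HSV)
    yaw=s['tool_rot'][2]; e=np.array(s['eef_pos']); c0=np.array([.5007,-.284])
    # rim: sample the image on the rim plane, top-down at 0.25 mm
    for it in range(2):
        n=520; u=(np.arange(n)-n/2)*.00025
        X,Y=np.meshgrid(u,u,indexing='ij'); P=np.c_[(X+c0[0]).ravel(),(Y+c0[1]).ravel(),np.full(n*n,.105)]
        uv=proj('wrist',P,s).astype(np.float32).reshape(n,n,2)
        r=cv2.remap(a,uv,None,cv2.INTER_LINEAR); h=cv2.cvtColor(r,cv2.COLOR_BGR2HSV)
        m=((h[...,2]>150)&(r[...,0].astype(int)-r[...,1]>6)).astype(np.uint8)
        m=cv2.morphologyEx(m,cv2.MORPH_CLOSE,np.ones((9,9)))
        k,l,st,_=cv2.connectedComponentsWithStats(m); m=np.isin(l,[i for i in range(1,k) if st[i,4]>3000]).astype(np.uint8)
        hull=cv2.convexHull(np.vstack([c for c in cv2.findContours(m,0,1)[0]]))
        (cx,cy),ax,_=cv2.fitEllipse(hull)
        c0=c0+[(cy-n/2)*.00025,(cx-n/2)*.00025]; print('rim c',c0,'diam mm',np.array(ax)*.25)
    # bore fit: inner edge points of the ring by radial scan
    th=np.radians(np.arange(0,360,1)); pts=[]
    def at(c,rr): return m[np.clip((rr*np.cos(th)+cc[0])/.00025+n/2,0,n-1).astype(int),np.clip((rr*np.sin(th)+cc[1])/.00025+n/2,0,n-1).astype(int)]
    cc=np.zeros(2); g=np.mean([at(cc,q) for q in np.arange(.036,.0405,.0005)],0)
    gaps=np.degrees(th[g<.5]); print('gap angles',gaps.astype(int))
    for t in th:
        rr=np.arange(.028,.040,.00025); v=m[((rr*np.cos(t))/.00025+n/2).astype(int),((rr*np.sin(t))/.00025+n/2).astype(int)]
        if v.any() and rr[v.argmax()]<.0365: pts.append(rr[v.argmax()]*np.array([np.cos(t),np.sin(t)]))
    A=np.array(pts); q=np.linalg.lstsq(np.c_[2*A,np.ones(len(A))],(A**2).sum(1),rcond=None)[0]
    print('bore c',c0+q[:2],'r',np.sqrt(q[2]+q[:2]@q[:2]),len(A))
    cv2.imwrite('pics/rim.png',np.hstack([r,cv2.merge([m*255]*3)]))
    # lid disc: front arc, plane at disc top
    w=((hsv[...,2]>140)&(hsv[...,1]<40)&(a[...,2]>=a[...,0])).astype(np.uint8); w[:198]=0;w[290:]=0;w[:,:225]=0;w[:,415:]=0
    c=max(cv2.findContours(w,0,1)[0],key=cv2.contourArea)[:,0]
    c=cv2.convexHull(c)[:,0]; c=c[(c[:,1]<280)]
    L=plane('wrist',c,e[2]-lidz,s)[:,:2]-e[:2]
    L=np.c_[L@[np.cos(yaw),np.sin(yaw)],L@[np.sin(yaw),-np.cos(yaw)]]
    q=np.linalg.lstsq(np.c_[2*L,np.ones(len(L))],(L**2).sum(1),rcond=None)[0]
    print('lid in tool',q[:2],'r',np.sqrt(q[2]+q[:2]@q[:2]),'front x',L[:,0].max())
    d=((hsv[...,2]<70)).astype(np.uint8); d[:200]=0;d[232:]=0;d[:,:310]=0;d[:,335:]=0
    p=np.argwhere(d)[:,::-1].mean(0); p=plane('wrist',p,e[2]-lidz,s)[0,:2]-e[:2]
    print('mark tool',p@[np.cos(yaw),np.sin(yaw)],p@[np.sin(yaw),-np.cos(yaw)])
E
python3 - <<'E'
from h import *; import mill
mill.run('pics/w2.png',manip.observe())
E
```

```text
Traceback (most recent call last):
  File "mill.py", line 14, in run
    hull=cv2.convexHull(np.vstack([c for c in cv2.findContours(m,0,1)[0]]))
                        ~~~~~~~~~^^^^^^^^^^^^^^^^^^^^^^^^^^^^^^^^^^^^^^^^^
ValueError: need at least one array to concatenate
```

```bash
python3 - <<'E'
from h import *; s=manip.observe()
a=cv2.imread('pics/w2.png'); print(a[91,250:268].tolist(),a[91,200].tolist(),a[91,370:386:3].tolist(), a[60,290:300:3].tolist(),a[240,300].tolist())
print(proj('wrist',[.5007,-.284,.105],s))
E
```

```text
[[224, 220, 223], [237, 233, 236], [236, 232, 235], [230, 227, 230], [219, 215, 219], [203, 198, 201], [196, 190, 194], [192, 186, 190], [195, 189, 193], [196, 190, 195], [195, 189, 193], [193, 187, 192], [191, 185, 190], [165, 160, 164], [117, 114, 117], [98, 96, 97], [98, 95, 97], [103, 103, 104]] [156, 157, 160] [[194, 189, 193], [186, 180, 184], [195, 189, 194], [194, 188, 192], [191, 187, 190], [190, 184, 188]] [[110, 110, 111], [111, 111, 112], [114, 115, 116], [113, 113, 114]] [186, 191, 198]
[[309.12289044 102.22031367]]
```

```bash
sed -i "s/-r\[...,1\]>6)/-r[...,1]>=3)/;s/h\[...,2\]>150/h[...,2]>145/" mill.py; python3 - <<'E'
from h import *; import mill
mill.run('pics/w2.png',manip.observe())
E
```

```text
rim c [ 0.50420935 -0.28784418] diam mm [95.97879791 96.3634491 ]
rim c [ 0.50415959 -0.28784053] diam mm [96.00324249 96.24537659]
gap angles [  0 161 162 163 164 165 166 167 168 169 170 171 172 173 174 175 176 177
 178 179 180 341 342 343 344 345 346 347 348 349 350 351 352 353 354 355
 356 357 358 359]
bore c [ 0.5042608  -0.28746681] r 0.0334900106286932 325
lid in tool [0.03084751 0.00084423] r 0.049616725543114915 front x 0.04635691001704613
mark tool nan nanmill.py:37: RuntimeWarning: Mean of empty slice.
  p=np.argwhere(d)[:,::-1].mean(0); p=plane('wrist',p,e[2]-lidz,s)[0,:2]-e[:2]
  ret = um.true_divide(
```

View pics/rim.png

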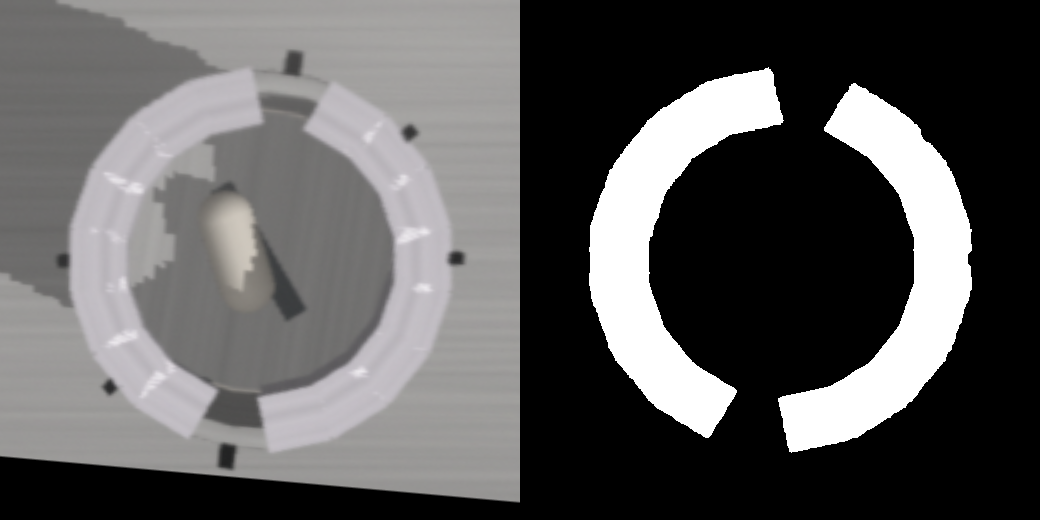

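The rim centre is (0.5042,-0.2876) and the notch axis is at -9.5°. The diameter and bore both check out. The lid arc fit was poor, so I'll find the lid's offset in the hand from image profiles.

```bash
python3 - <<'E'
from h import *; s=manip.observe()
a=cv2.cvtColor(cv2.imread('pics/w2.png'),cv2.COLOR_BGR2GRAY)
for c in (321,300,345): print(c,list(zip(range(196,246),a[196:246,c].tolist())))
print('row265',[(x,int(a[265,x])) for x in list(range(230,246))+list(range(396,412))])
yaw=s['tool_rot'][2];e=s['eef_pos']
def P(x,y,z): return proj('wrist',[e[0]+x*np.cos(yaw)+y*np.sin(yaw),e[1]+x*np.sin(yaw)-y*np.cos(yaw),e[2]-z],s)[0].round(1)
for dx in(0,-.001,-.002,-.003): print(dx,'edge top',P(.047+dx,0,.0085),'bot',P(.047+dx,0,.0145),'bar base',P(.03+dx,0,.0085),'bar top',P(.03+dx,0,-.0255), 'bar rear top',P(-.03+dx,0,-.0255),'sides',P(dx+.0,.047,.0085),P(dx,-.047,.0085))
E
```

```text
321 [(196, 156), (197, 156), (198, 156), (199, 153), (200, 144), (201, 158), (202, 177), (203, 126), (204, 81), (205, 75), (206, 75), (207, 75), (208, 75), (209, 75), (210, 75), (211, 76), (212, 74), (213, 75), (214, 76), (215, 75), (216, 76), (217, 75), (218, 75), (219, 76), (220, 75), (221, 74), (222, 75), (223, 74), (224, 74), (225, 75), (226, 74), (227, 74), (228, 75), (229, 86), (230, 135), (231, 189), (232, 194), (233, 189), (234, 165), (235, 141), (236, 139), (237, 140), (238, 141), (239, 141), (240, 140), (241, 141), (242, 141), (243, 142), (244, 142), (245, 142)]
300 [(196, 159), (197, 159), (198, 159), (199, 158), (200, 157), (201, 156), (202, 156), (203, 163), (204, 187), (205, 201), (206, 198), (207, 194), (208, 194), (209, 193), (210, 194), (211, 194), (212, 194), (213, 194), (214, 193), (215, 195), (216, 194), (217, 194), (218, 195), (219, 194), (220, 195), (221, 194), (222, 194), (223, 194), (224, 194), (225, 194), (226, 193), (227, 194), (228, 193), (229, 193), (230, 193), (231, 193), (232, 192), (233, 193), (234, 192), (235, 193), (236, 193), (237, 193), (238, 192), 
[... 991 characters left out ...]
145), (405, 156), (406, 157), (407, 156), (408, 156), (409, 157), (410, 157), (411, 157)]
0 edge top [318.2 196.7] bot [318.3 194.3] bar base [318.3 228.8] bar top [317.6 252.3] bar rear top [318.1 367.2] sides [403.7 280.8] [233.3 280.7]
-0.001 edge top [318.2 198.7] bot [318.3 196.2] bar base [318.3 230.6] bar top [317.7 254.4] bar rear top [318.1 368.9] sides [403.5 282.4] [233.5 282.3]
-0.002 edge top [318.2 200.6] bot [318.3 198.1] bar base [318.3 232.4] bar top [317.7 256.6] bar rear top [318.1 370.5] sides [403.4 284. ] [233.6 284. ]
-0.003 edge top [318.2 202.5] bot [318.3 200. ] bar base [318.3 234.2] bar top [317.7 258.7] bar rear top [318.1 372.2] sides [403.2 285.7] [233.8 285.6]
```

step_arm([
  [0,35,-1.5,0,0.03],
  [0,75,-3,0,0.06],
  [0,102,-4.5,0,0.079],
  [0,102,-4.5,10,0.079],
  [0,102,-4.5,25,0.079],
  [0,102,-4.5,40,0.079],
  [0,102,-4.5,44,0.079],
  [0,102,-4.5,44,0.079],
  [0,102,-4.5,44,0.079],
])

```text
time: 5.4
eef_pos: [0.507, -0.2885, 0.1452]
tool_rot: [3.141, -0.001, -0.17]
ft_force: [-0.1, -0.1, -1.2]
gripper_width: 0.151
grasp_force: 58.9
```

```bash
python3 - <<'E'
from h import *
s=manip.observe(); print(s['eef_pos'],s['tool_rot'],s['ft_force'])
E
```

```text
[ 0.50699139 -0.28847667  0.14520672] [ 3.14137734e+00 -8.45329105e-04 -1.69852622e-01] [-0.05891443 -0.10556642 -1.23986743]
```

```bash
python3 - <<'E'
from h import *
L=[]
for i in range(8):
    snapshot('wrist'); s=manip.observe(); L.append(np.r_[s['eef_pos'],s['tool_rot'][2],s['ft_force']])
L=np.array(L); print(L.mean(0).round(4),L.std(0).round(4))
E
```

```text
[ 0.5071 -0.2886  0.1453 -0.1701 -0.1364  0.2617 -0.8526] [1.000e-04 1.000e-04 2.000e-04 1.000e-04 6.072e-01 6.758e-01 4.827e-01]
```

step_arm([
  [0,0,-2.2,0,0],
  [0,0,-2.2,0,0],
  [0,0,-2.2,5,0],
  [0,0,-2.2,9,0],
  [0,0,-2.2,12,0],
  [0,0,-2.2,14,0],
  [0,0,-2.2,14,0],
])

```text
time: 6.5
eef_pos: [0.5069, -0.2863, 0.1301]
tool_rot: [-3.141, 0.001, -0.17]
ft_force: [-0.3, -0.3, -1.1]
gripper_width: 0.155
grasp_force: 58.9
```

The plug and lugs have gone in with no force. I'll keep lowering.

step_arm([
  [0,0,0,3,0],
  [0,0,0,6,0],
  [0,0,0,8,0],
  [0,0,0,9,0],
  [0,0,0,10,0],
  [0,0,0,10,0],
])

```text
time: 7.1
eef_pos: [0.5071, -0.2861, 0.1205]
tool_rot: [-3.141, 0.0, -0.17]
ft_force: [-0.0, -0.3, -1.0]
gripper_width: 0.149
grasp_force: 58.9
```

step_arm([
  [0,0,0,1,0],
  [0,0,0,2,0],
  [0,0,0,2.5,0],
  [0,0,0,2.5,0],
])

```text
time: 7.5
eef_pos: [0.5073, -0.2863, 0.1195]
tool_rot: [3.141, -0.001, -0.17]
ft_force: [-2.1, 1.1, 6.3]
gripper_width: 0.156
grasp_force: 59.8
```

Contact at the predicted height, so the lid is seated. Now I'll turn it clockwise in stages, moving the TCP so the lid's axis stays centred.

step_arm([
  [0,0,0.2,-0.5,0.07],
  [0,0,0.4,-0.5,0.14],
  [0,-0.1,0.6,-0.5,0.21],
  [0,-0.1,0.8,-0.5,0.28],
  [0,-0.2,1,-0.5,0.35],
  [0,-0.2,1,-0.5,0.35],
])

```text
time: 8.1
eef_pos: [0.5074, -0.2872, 0.1196]
tool_rot: [-3.141, -0.001, -0.519]
ft_force: [-1.0, 0.5, 4.8]
gripper_width: 0.156
grasp_force: 59.6
```

```bash
python3 - <<'E'
from h import *
s=manip.observe(); print(s['eef_pos'],s['tool_rot'],s['ft_force'],s['moment'])
E
```

```text
[ 0.50744517 -0.28718424  0.11955804] [-3.14149667e+00 -1.47884842e-03 -5.19397737e-01] [-1.00271871  0.52347614  4.83231768] [0.2185316  0.17222657 0.045392  ]
```

step_arm([
  [0,0,0.2,0,0.07],
  [0,0,0.4,0,0.14],
  [0,-0.1,0.6,0,0.21],
  [0,-0.1,0.8,0,0.28],
  [0,-0.2,0.9,0,0.345],
  [0,-0.2,0.9,0,0.345],
  [0,-0.2,0.9,0,0.345],
])

```text
time: 8.8
eef_pos: [0.5071, -0.2877, 0.1196]
tool_rot: [-3.14, -0.001, -0.862]
ft_force: [-0.1, 1.5, 5.2]
gripper_width: 0.152
grasp_force: 59.7
```

```bash
python3 - <<'E'
from h import *
a,s=snap('wrist','w3.png'); print(s['eef_pos'],s['tool_rot'],s['ft_force'],s['moment'],s['qvel'].round(3))
t,_=snap('top','top2.png')
cv2.imwrite('pics/end.png',np.hstack([cv2.resize(a[100:420,120:520],(500,400)),cv2.resize(t[215:315,460:535],(300,400),interpolation=cv2.INTER_CUBIC)]))
E
```

```text
[ 0.50707492 -0.28768955  0.11956204] [-3.14037635e+00 -1.35421558e-03 -8.62266013e-01] [-0.07177811  1.52427262  5.2379102 ] [0.24416063 0.09625463 0.1553247 ] [ 0.003 -0.    -0.003 -0.001  0.001 -0.003  0.003]
```

View pics/end.png

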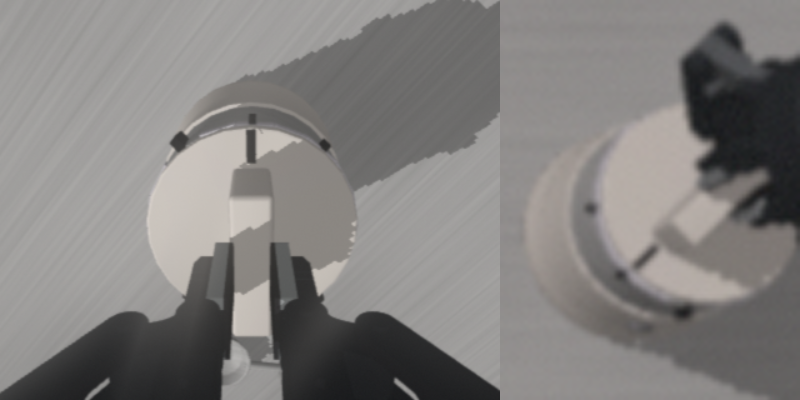

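The lid's mark at (251,145) lines up with the half-way ridge at (252,118). The larger notch ridge is to its left and the lock ridge to its right. The lid is seated flat, and the 0.155 N m moment fits the spring. Handing in.

```bash
python3 -c "
from station import manip
print(manip.hand_in())"
```

```text
the job is handed in; nothing more can be done
None
```

I put the white lid in the right-hand mill, the one with the tablet, turned it about 40° clockwise to the half-way mark and handed in still gripping it, at about 9 s of the 45 s allowed; no verdict came back.

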